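# Find the rattling weight case and hold it out

## Robot

A 6-joint arm with a two-finger parallel gripper is mounted at the origin on the work surface. World frame = base frame: x ahead of the robot, y to its left, z up, the work surface at z = 0. Lengths are in m, angles in rad, forces in N, time in s.
With the tool pointing down it reaches from about 0.35 to 0.725 m from the base axis. Payload 4.3 kg.
Tool frame: the origin (TCP) lies midway between the tips of the shut fingers; the grasp point (between the pads) lies 19 mm behind it; z points along the fingers, y is the line along which they close (so a half turn about z gives the same grasp; the last joint's range is limited). The gripper opens to 85 mm and grips with 20 to 120 N. Pads are 22 mm wide; open, the fingers measure 114 mm over their backs; the gripper's body (76 mm by 85 mm) begins 54 mm behind the grasp point. The pads swing forward as they close: fully open they stand 13 mm farther back than shut.
Start: joints at [1.076, 0.377, 0.081, 1.274, 0, 1.46], TCP at [0.216, 0.533, 0.231] pointing down, gripper open.
Joint ranges: [-2.72, 2.72], [-0.84, 1.66], [-1.02, 1.22], [-1.77, 2.12], [-1.37, 1.28], [-3.14, 3.14]. Speed limits (rad/s): [2.57, 2.57, 3.14, 3.14, 3.14, 3.14].

## Interface

Orientations are given as a 3x3 rotation matrix whose columns are the frame's x, y, z axes.
In Python, from rig import goto, line_to, move_j, grip, dwell, solve_ik, get_state, read_camera, PlanningError, job_done gives the robot as it stands. Calls block until the motion is done:
- goto(position, orientation): joint-space move of the TCP to a pose.
- line_to(position, max_speed=0.15, attitude=None, force_limit=None): straight line of the TCP; attitude=None keeps the orientation; max_speed is the mean speed in m/s. With force_limit (N) it stops when the force on the tool has changed by that much, and returns True; else False.
- move_j(angles): joint-space move.
- grip(opening): finger opening in m; the grip force is fixed at half the most; returns when the fingers have stopped.
- dwell(seconds).
- solve_ik(position, orientation): joint angles nearest the present ones, or None.
- get_state(): the state.
- read_camera(name): name is "scene" or "top"; returns a dict with "color" (384x512x3 uint8, red, green, blue), "range_z" (384x512 float32, m along the optical axis (not along the pixel's ray), 0 where there is no reading), "fovy" (degrees; the focal length in pixels is half the picture's height over the tangent of half this angle, whatever the lens; pixels are square), "cx", "cy" (the principal point, pixels), "dist" ([k1, k2, p1, p2, k3] as OpenCV has them; the pictures are not rectified), "eye" and "orientation" of the camera in the world. Camera axes: x right, y down, z forward; pixel columns grow to the right and rows downward; lengths in m; the calibration is good to about 2 mm. A picture is of the moment at which its call begins.
A pose or a line that the arm cannot do raises PlanningError and nothing moves.
- job_done(): hands the job in; it is judged then, once.
The state is a dict: "t": time; "joints": joint angles; "dq": joint speeds; "tau": joint torques, N m; "tool_pos": TCP position; "ee_rot": TCP orientation; "force": force on the tool from outside, world axes, zero at the start; "ft_torque": the same for the moment, N m; "gripper_width": finger opening in m; "grasp_force": force on a finger pad.
Only numpy, scipy, OpenCV 4.12 (cv2) and the standard library are available. Lean on these libraries where they do the work, as an engineer would, in place of code of your own. Each camera call takes 0.05 s, during which the arm holds its last target. There are 200 camera calls.

## Task

One of the three sealed cases on the blue mat has the bird scale's check weight loose inside: going along the row from the robot's left to its right, pick up each case in turn, tip it well end to end in the air, one end down and then the other, to learn which one rattles, and gently set the silent ones back flat on the blue mat. Then hold the rattling case out level, a good hand's width above the middle of the orange and white pad, and finish while still holding it there; leave the bottle, dish and pliers alone.

Things in the scene. Friction and masses are not known exactly. Their poses are not given: they have to be found in the camera images.
- case_a: right (-y) of three like sealed grey-green hard cases (510 to 570 g), 120 mm long (its x), 56 mm wide (its y), 46 mm high, steel latch at each end. Origin: centre of its underside, z up. Any may be the one with a 290 g brass roller loose inside, rolling along x 38 mm each way when tipped 10 degrees, staying put when level; the others are packed tight
- case_b: middle of three like sealed grey-green hard cases (510 to 570 g), 120 mm long (its x), 56 mm wide (its y), 46 mm high, steel latch at each end. Origin: centre of its underside, z up. Any may be the one with a 290 g brass roller loose inside, rolling along x 38 mm each way when tipped 10 degrees, staying put when level; the others are packed tight
- case_c: left (+y) of three like sealed grey-green hard cases (510 to 570 g), 120 mm long (its x), 56 mm wide (its y), 46 mm high, steel latch at each end. Origin: centre of its underside, z up. Any may be the one with a 290 g brass roller loose inside, rolling along x 38 mm each way when tipped 10 degrees, staying put when level; the others are packed tight
- mat: blue mat fixed to the table, 150 mm (its x) by 460 mm (its y), 4 mm thick; origin at the centre of its underside, at table height. The cases lie on it in a row along its y, about 140 mm apart, their long sides along its x
- pad: round white pad with an orange centre, fixed to the table beyond the mat, 110 mm across, 4 mm thick; origin at the centre of its underside. The hand-over place
- bottle: bystander: white disinfectant bottle with blue cap, 64 mm across, 190 mm high, standing; origin at the centre of its underside
- dish: bystander: steel feeding dish, 120 mm across the rim, 35 mm high; origin at the centre of its underside
- pliers: bystander: ringing pliers with red handles, lying flat, 155 mm long, 14 mm high; origin at the pivot on the table, jaws towards its x
Not all that is in view belongs to the job. Leave any red look-alike of the case_b alone.

How it is judged:
On the way, in this order (a step that is already met when the one before it is completed fails the run):
1. the left case is held clear of the table and tipped end-down by more than 10 degrees (height (world z) of case_c above 0.06 m and contact force between case_c and the fingers above 0.5 N and (angle between case_c's own x axis and vertical below 1.4008 rad or angle between case_c's own x axis and vertical above 1.7408 rad)), for 0.05 s.
2. still held up, the left case comes back through level (height (world z) of case_c above 0.06 m and contact force between case_c and the fingers above 0.5 N and angle between case_c's own x axis and vertical between 1.4508 and 1.6908 rad).
3. still held up, the left case is tipped end-down by more than 10 degrees again (all of step 1), for 0.05 s.
4. the middle case is held clear of the table and tipped end-down by more than 10 degrees (height (world z) of case_b above 0.06 m and contact force between case_b and the fingers above 0.5 N and (angle between case_b's own x axis and vertical below 1.4008 rad or angle between case_b's own x axis and vertical above 1.7408 rad)), for 0.05 s.
5. still held up, the middle case comes back through level (height (world z) of case_b above 0.06 m and contact force between case_b and the fingers above 0.5 N and angle between case_b's own x axis and vertical between 1.4508 and 1.6908 rad).
6. still held up, the middle case is tipped end-down by more than 10 degrees again (all of step 4), for 0.05 s.
7. the right case is held clear of the table and tipped end-down by more than 10 degrees (height (world z) of case_a above 0.06 m and contact force between case_a and the fingers above 0.5 N and (angle between case_a's own x axis and vertical below 1.4008 rad or angle between case_a's own x axis and vertical above 1.7408 rad)), for 0.05 s.
8. still held up, the right case comes back through level (height (world z) of case_a above 0.06 m and contact force between case_a and the fingers above 0.5 N and angle between case_a's own x axis and vertical between 1.4508 and 1.6908 rad).
9. still held up, the right case is tipped end-down by more than 10 degrees again (all of step 7), for 0.05 s.
At the end, for the whole second after the job is handed in: The rattling case is held still, level within 10 degrees, centre within 40 mm sideways of the pad's centre, underside 80 to 280 mm above the table, carried by the fingers alone; the other two lie flat (6 degrees) and at rest with their centres over the blue mat, not touched (((distance between weight_c0 and case_a below 0.06 m and horizontal distance between case_a and pad below 0.04 m and height (world z) of case_a between 0.08 and 0.28 m and angle between case_a's own z axis and vertical below 0.17 rad and linear speed of case_a below 0.03 m/s and contact force between case_a and the fingers above 1 N and contact force between case_a and bottle below 0.1 N and contact force between case_a and dish below 0.1 N and contact force between case_a and pliers below 0.1 N and contact force between case_a and mat below 0.1 N and contact force between case_a and pad below 0.1 N and (x of case_b in the frame of mat between -0.075 and 0.075 m and y of case_b in the frame of mat between -0.23 and 0.23 m and height (world z) of case_b below 0.012 m and angle between case_b's own z axis and vertical below 0.1 rad and linear speed of case_b below 0.02 m/s and contact force between case_b and the fingers below 0.1 N) and (x of case_c in the frame of mat between -0.075 and 0.075 m and y of case_c in the frame of mat between -0.23 and 0.23 m and height (world z) of case_c below 0.012 m and angle between case_c's own z axis and vertical below 0.1 rad and linear speed of case_c below 0.02 m/s and contact force between case_c and the fingers below 0.1 N)) or (distance between weight_c0 and case_b below 0.06 m and horizontal distance between case_b and pad below 0.04 m and height (world z) of case_b between 0.08 and 0.28 m and angle between case_b's own z axis and vertical below 0.17 rad and linear speed of case_b below 0.03 m/s and contact force between case_b and the fingers above 1 N and contact force between case_b and bottle below 0.1 N and contact force between case_b and dish below 0.1 N and contact force between case_b and pliers below 0.1 N and contact force between case_b and mat below 0.1 N and contact force between case_b and pad below 0.1 N and (x of case_a in the frame of mat between -0.075 and 0.075 m and y of case_a in the frame of mat between -0.23 and 0.23 m and height (world z) of case_a below 0.012 m and angle between case_a's own z axis and vertical below 0.1 rad and linear speed of case_a below 0.02 m/s and contact force between case_a and the fingers below 0.1 N) and (x of case_c in the frame of mat between -0.075 and 0.075 m and y of case_c in the frame of mat between -0.23 and 0.23 m and height (world z) of case_c below 0.012 m and angle between case_c's own z axis and vertical below 0.1 rad and linear speed of case_c below 0.02 m/s and contact force between case_c and the fingers below 0.1 N)) or (distance between weight_c0 and case_c below 0.06 m and horizontal distance between case_c and pad below 0.04 m and height (world z) of case_c between 0.08 and 0.28 m and angle between case_c's own z axis and vertical below 0.17 rad and linear speed of case_c below 0.03 m/s and contact force between case_c and the fingers above 1 N and contact force between case_c and bottle below 0.1 N and contact force between case_c and dish below 0.1 N and contact force between case_c and pliers below 0.1 N and contact force between case_c and mat below 0.1 N and contact force between case_c and pad below 0.1 N and (x of case_a in the frame of mat between -0.075 and 0.075 m and y of case_a in the frame of mat between -0.23 and 0.23 m and height (world z) of case_a below 0.012 m and angle between case_a's own z axis and vertical below 0.1 rad and linear speed of case_a below 0.02 m/s and contact force between case_a and the fingers below 0.1 N) and (x of case_b in the frame of mat between -0.075 and 0.075 m and y of case_b in the frame of mat between -0.23 and 0.23 m and height (world z) of case_b below 0.012 m and angle between case_b's own z axis and vertical below 0.1 rad and linear speed of case_b below 0.02 m/s and contact force between case_b and the fingers below 0.1 N)))); the arm keeps its last pose, push and grip.
It fails at once if the bottle, dish or pliers is moved more than 30 mm (distance of any of bottle, dish, pliers from where it was at the start of the episode above 0.03 m).
It fails at once if a case is dropped (falls faster than 0.6 m/s out of the gripper) ((linear speed of case_a above 0.6 m/s and contact force between case_a and the fingers below 0.1 N) or (linear speed of case_b above 0.6 m/s and contact force between case_b and the fingers below 0.1 N) or (linear speed of case_c above 0.6 m/s and contact force between case_c and the fingers below 0.1 N)).
It also fails if it takes over 72 s, if anything falls off the work surface, if the arm or the gripper's body presses on something with over 40 N, if the wrist force passes 120 N, or if a joint passes its speed limit or range.

## Working session

There is one attempt and no reset: what is moved stays moved. The work goes in short steps, each a Python script; the robot and the scene stay as the last script left them, time stands still between calls to the robot, and variables do not carry over. Pictures are saved under pics/ and viewed, at most 10 in all, crops included, and the job is handed in when it is done.

```bash
ls; mkdir -p pics; python3 - <<'E'
from rig import *
import cv2,numpy as np
for n in("scene","top"):
    c=read_camera(n); np.savez(f"pics/{n}0.npz",**{k:np.array(v) for k,v in c.items()})
    cv2.imwrite(f"pics/{n}0.png",c["color"][...,::-1]); print(n,c["fovy"],c["cx"],c["cy"],c["dist"],c["eye"],np.round(c["orientation"],3).tolist())
s=get_state();print(s["t"],np.round(s["ee_rot"],3).tolist(),s["force"],s["gripper_width"])
E
```

```text
pics
scene 54.03259777811808 254.83379817359602 190.88530444947463 [-0.07648046  0.          0.          0.          0.        ] [ 1.36507461 -0.46243451  0.66937839] [[0.461, 0.457, -0.761], [0.887, -0.253, 0.386], [-0.016, -0.853, -0.522]]
top 47.52138791802852 258.75249809282855 192.71927823295826 [-0.13200434  0.          0.          0.          0.        ] [0.41345122 0.0031025  1.29829285] [[0.026, -0.998, 0.054], [-1.0, -0.026, -0.001], [0.002, -0.054, -0.999]]
0.1 [[-0.927, 0.375, -0.001], [0.375, 0.927, -0.002], [0.0, -0.002, -1.0]] [ 0.0183893  -0.21463092  0.6510647 ] 0.08515346682818155
```

View pics/scene0.png

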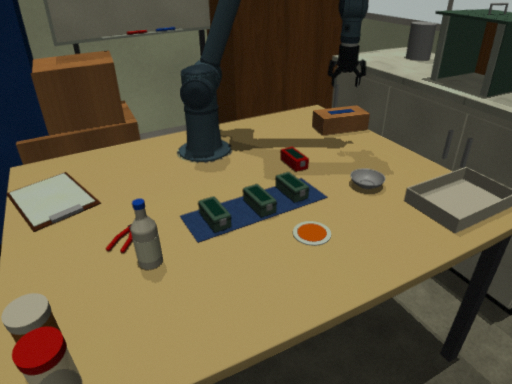

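View pics/top0.png

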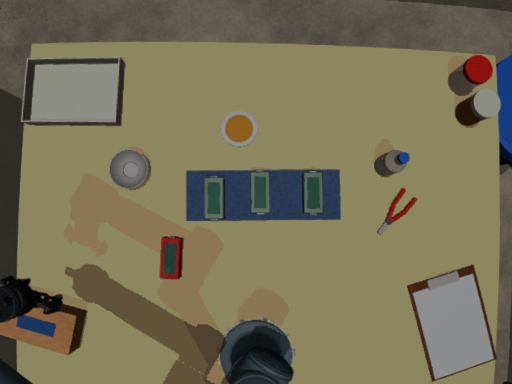

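The top view, where image left is +y, shows three grey-green cases on the blue mat: c at about (214,198), b at (260,192) and a at (313,193). The red look-alike at (171,257) is off the mat, so I leave it alone. The pad is at (239,128), the bottle at (395,160), the dish at (130,168) and the pliers at (397,210).

```bash
cat >h.py <<'E'
import numpy as np,cv2
def cloud(c):
    z=np.array(c["range_z"]);h,w=z.shape
    f=h/2/np.tan(np.radians(float(c["fovy"]))/2)
    K=np.array([[f,0,c["cx"]],[0,f,c["cy"]],[0,0,1.]])
    v,u=np.mgrid[:h,:w]
    n=cv2.undistortPoints(np.stack([u,v],-1).reshape(-1,1,2).astype(float),K,np.array(c["dist"],float)).reshape(h,w,2)
    P=np.dstack([n*z[...,None],z])@np.array(c["orientation"]).T+np.array(c["eye"])
    P[z==0]=np.nan
    return P
def cases(c,lo=.035,hi=.075,roi=(.35,.7,-.35,.3)):
    P=cloud(c);x,y,z=P[...,0],P[...,1],P[...,2]
    col=c["color"].astype(int);red=(col[...,0]>col[...,1]+40)
    m=(z>lo)&(z<hi)&(x>roi[0])&(x<roi[1])&(y>roi[2])&(y<roi[3])&~red
    n,l,s,cen=cv2.connectedComponentsWithStats(m.astype(np.uint8))
    out=[]
    for i in range(1,n):
        if s[i,4]<150: continue
        q=P[l==i];zt=np.percentile(q[:,2],70);q=q[q[:,2]>zt-.008]
        r=cv2.minAreaRect(q[:,:2].astype(np.float32)*1000)
        out.append((np.round(cen[i]).tolist(),s[i,4],np.round(r[0],1),np.round(r[1],1),round(r[2],1),round(zt*1000,1)))
    return out
E
python3 - <<'E'
from h import *
for n in("scene","top"):
    c=dict(np.load(f"pics/{n}0.npz"));print(n)
    for o in cases(c):print(o)
    P=cloud(c);col=c["color"].astype(int);r,g,b=col[...,0],col[...,1],col[...,2]
    x,y=P[...,0],P[...,1];roi=(x>.3)&(x<.85)&(abs(y)<.3)
    o=(r>150)&(g<r*.7)&(b<80)&roi&(P[...,2]<.02)
    k,l,s,ce=cv2.connectedComponentsWithStats(o.astype(np.uint8));i=1+s[1:,4].argmax()
    q=P[l==i];print("pad",ce[i],s[i,4],q.mean(0),np.ptp(q,axis=0))
    bl=(b>g*1.3)&(b>r*1.5)&roi&(P[...,2]<.02);q=P[bl];print("mat",cv2.minAreaRect(q[:,:2].astype(np.float32)*1000),np.median(q[:,2]))
    t=P[(abs(x-.3)<.03)&(abs(y+.2)<.05)];print("table z",np.nanmedian(t[:,2]))
E
```

```text
scene
([292.0, 183.0], np.int32(448), array([464.2, 131.1]), array([124.2,  59.1]), 2.0, np.float64(52.3))
([259.0, 196.0], np.int32(500), array([483.4,  -1.7]), array([123.8,  57.6]), 2.2, np.float64(52.3))
([214.0, 210.0], np.int32(557), array([ 486.3, -154.8]), array([123.7,  56.1]), 2.3, np.float64(52.3))
pad [311.61068702 232.06615776] 393 [0.67712818 0.06629546 0.0061761 ] [0.08309487 0.07951838 0.00738001]
mat ((480.3664855957031, -11.8369140625), (147.8608856201172, 453.6415100097656), 2.0043840408325195) 0.0059262628294692865
table z 0.0023141383591561704
top
([260.0, 192.0], np.int32(843), array([483.2,  -0. ]), array([121. ,  54.8]), 1.5, np.float64(51.8))
([312.0, 192.0], np.int32(840), array([ 487.2, -152.7]), array([121.5,  55.6]), 1.6, np.float64(52.1))
([214.0, 198.0], np.int32(849), array([463.9, 132. ]), array([124. ,  55.2]), 2.1, np.float64(51.9))Traceback (most recent call last):
  File "<stdin>", line 8, in <module>
ValueError: attempt to get argmax of an empty sequence
```

```bash
cat >>h.py <<'E'
from scipy.spatial.transform import Rotation as Ro
YAW=np.radians(2.)
def R(tilt=0.):
    c,s=np.cos(YAW),np.sin(YAW)
    return np.array([[-c,-s,0],[-s,c,0],[0,0,-1.]])@Ro.from_euler("y",tilt,degrees=True).as_matrix()
POS=dict(c=(.464,.1315),b=(.4833,-.001),a=(.487,-.1537)); PAD=(.677,.066)
ZG,ZT=.012,.20
E
python3 - <<'E'
from rig import *
from h import *
im=cv2.imread("pics/top0.png")[120:290,140:350];cv2.imwrite("pics/crop.png",cv2.resize(im,None,fx=3,fy=3))
for k,p in POS.items():
    for z,t in((ZG,0),(.09,0),(ZT,0),(ZT,22),(ZT,-22)):
        q=solve_ik([*p,z],R(t));print(k,z,t,None if q is None else np.round(q,2))
for z in(.15,.17,.2,.22):
    q=solve_ik([*PAD,z],R());print("pad",z,None if q is None else np.round(q,2))
E
```

```text
c 0.012 0 [ 0.14  0.38 -0.53  0.65  0.    0.11]
c 0.09 0 [ 0.14  0.29 -0.43  0.85  0.    0.11]
c 0.2 0 [ 0.14  0.2  -0.24  1.13  0.    0.11]
c 0.2 22 [0.12 0.55 0.19 1.59 0.03 0.08]
c 0.2 -22 [ 0.18 -0.1  -0.65  0.64 -0.05  0.13]
b 0.012 0 [-0.13  0.39 -0.53  0.65  0.   -0.17]
b 0.09 0 [-0.13  0.29 -0.43  0.85  0.   -0.17]
b 0.2 0 [-0.13  0.2  -0.24  1.13  0.   -0.17]
b 0.2 22 [-0.1   0.56  0.2   1.59 -0.05 -0.13]
b 0.2 -22 [-0.19 -0.11 -0.66  0.65  0.08 -0.21]
a 0.012 0 [-0.43  0.43 -0.46  0.68  0.   -0.46]
a 0.09 0 [-0.43  0.34 -0.36  0.87  0.   -0.46]
a 0.2 0 [-0.43  0.26 -0.17  1.14  0.   -0.46]
a 0.2 22 [-0.35  0.6   0.27  1.6  -0.14 -0.35]
a 0.2 -22 [-0.56 -0.02 -0.57  0.7   0.21 -0.56]
pad 0.15 [ 0.    0.63  0.27  1.22  0.   -0.03]
pad 0.17 [ 0.    0.62  0.32  1.27  0.   -0.03]
pad 0.2 [ 0.    0.62  0.38  1.34  0.   -0.03]
pad 0.22 [ 0.    0.61  0.43  1.39  0.   -0.03]
```

View pics/crop.png

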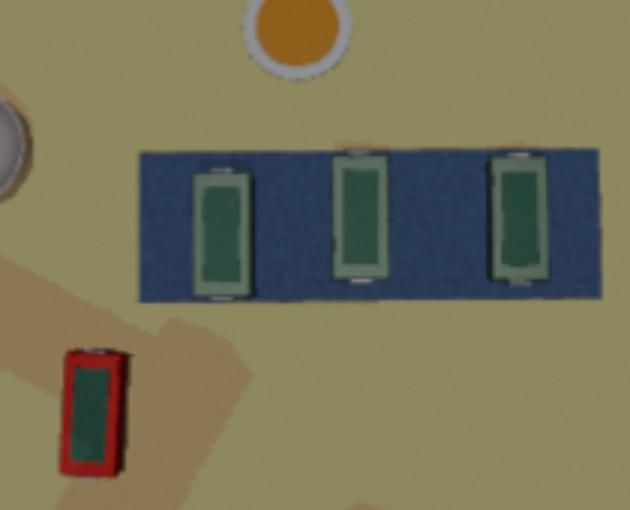

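The crop confirms three grey-green cases on the mat at crop (222,235), (360,217) and (520,218). The red look-alike at (93,413) is off the mat. I'll start with case c.

```bash
cat >>h.py <<'E'
from rig import *
def T(): return round(get_state()["t"],2)
def wrench(n=6):
    dwell(.25);A=[]
    for _ in range(n):
        s=get_state();A.append(np.r_[s["force"],s["ft_torque"],s["tau"]]);dwell(.03)
    return np.mean(A,0)
def say(tag):
    s=get_state();print(tag,"t",round(s["t"],2),"tcp",np.round(s["tool_pos"],4),"w",round(s["gripper_width"],4),"gf",round(float(np.max(s["grasp_force"])),1),flush=True)
def pick(k):
    p=POS[k]; goto([*p,.12],R()); line_to([*p,ZG],.1,force_limit=15); say("down"); grip(.03); say("grip")
    line_to([*p,.06],.08); line_to([*p,ZT],.15); say("up")
def tip(k):
    p=POS[k]; W=[wrench()]
    for a in(22,-22):
        goto([*p,ZT],R(a)); dwell(.4); say(f"tip{a}"); goto([*p,ZT],R()); W.append(wrench()); say("level")
    for n,w in zip(("start","after+","after-"),W): print(n,np.round(w[:6],3),"tau",np.round(w[6:],2))
    print("diff",np.round(W[2]-W[1],3))
def place(k):
    p=POS[k]; line_to([*p,.035],.12); hit=line_to([*p,ZG-.002],.03,force_limit=4); say(f"set {hit}")
    grip(.085); line_to([*p,.12],.12); say("off")
E
python3 - <<'E'
from h import *
pick("c"); tip("c")
c=read_camera("scene");cv2.imwrite("pics/c_held.png",c["color"][...,::-1])
E
```

```text
down t 3.1 tcp [0.4646 0.1316 0.0126] w 0.0854 gf 0.0
grip t 3.48 tcp [0.4647 0.1321 0.0128] w 0.0554 gf 65.1
up t 5.32 tcp [0.4632 0.1314 0.1989] w 0.0555 gf 64.3
tip22 t 6.68 tcp [0.4637 0.1316 0.2008] w 0.0555 gf 64.3
level t 7.65 tcp [0.4644 0.1314 0.1995] w 0.0553 gf 64.3
tip-22 t 8.59 tcp [0.4647 0.1315 0.2   ] w 0.0553 gf 64.3
level t 9.58 tcp [0.4636 0.1316 0.2003] w 0.0556 gf 64.3
start [-2.050e-01 -1.590e-01 -5.394e+00 -1.400e-02 -1.000e-03  2.100e-02] tau [ 0.000e+00 -3.937e+01  2.823e+01  2.000e-02 -0.000e+00  0.000e+00]
after+ [ 7.300e-02 -1.900e-02 -5.111e+00 -1.300e-02 -1.300e-02 -2.000e-03] tau [ 2.000e-02 -3.973e+01  2.831e+01  6.000e-02  0.000e+00 -0.000e+00]
after- [-0.264  0.076 -5.142  0.012 -0.006 -0.017] tau [-2.000e-02 -3.916e+01  2.827e+01 -3.000e-02 -0.000e+00  0.000e+00]
diff [-0.337  0.095 -0.03   0.025  0.007 -0.016 -0.042  0.571 -0.038 -0.091
 -0.003  0.   ]
```

View pics/c_held.png

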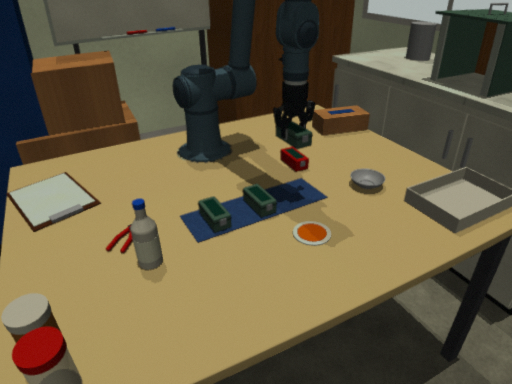

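The picture shows case c held level at about (293,135). Its moment about y hardly changed (0.007 N m, against about 0.2 N m if a roller had moved), so c is silent. I'll set it back and test b.

```bash
python3 - <<'E'
from h import *
place("c"); pick("b"); tip("b")
c=read_camera("top")
for o in cases(c):print(o)
E
```

```text
set True t 11.86 tcp [0.4635 0.1314 0.0128] w 0.0551 gf 65.6
off t 13.32 tcp [0.4633 0.1314 0.1193] w 0.0852 gf 0.0
down t 15.15 tcp [ 0.4839 -0.001   0.0125] w 0.085 gf 0.0
grip t 15.53 tcp [ 0.484  -0.0007  0.0128] w 0.0554 gf 65.5
up t 17.37 tcp [ 0.4824 -0.0009  0.1989] w 0.0557 gf 64.4
tip22 t 18.73 tcp [ 0.483  -0.001   0.2009] w 0.0553 gf 69.7
level t 19.7 tcp [ 0.4837 -0.001   0.1995] w 0.0547 gf 69.7
tip-22 t 20.63 tcp [ 0.4841 -0.0011  0.2001] w 0.0552 gf 71.6
level t 21.62 tcp [ 0.4829 -0.001   0.2003] w 0.0552 gf 71.7
start [-2.450e-01  8.300e-02 -5.359e+00 -1.000e-03 -1.500e-02 -1.200e-02] tau [ 0.000e+00 -3.945e+01  2.821e+01  2.000e-02 -0.000e+00 -0.000e+00]
after+ [ 0.022  0.07  -5.207 -0.012  0.083  0.013] tau [ 1.000e-02 -3.990e+01  2.837e+01 -3.000e-02  1.000e-02  0.000e+00]
after- [ 0.008 -0.137 -5.297 -0.019 -0.093  0.012] tau [ 0.000e+00 -3.913e+01  2.815e+01  6.000e-02 -2.000e-02 -0.000e+00]
diff [-0.014 -0.207 -0.09  -0.007 -0.176 -0.001 -0.004  0.766 -0.221  0.091
 -0.027 -0.001]
([312.0, 192.0], np.int32(837), array([ 487.2, -152.7]), array([121.5,  56.1]), 1.4, np.float64(51.9))
([213.0, 198.0], np.int32(810), array([462.4, 131.8]), array([121. ,  55.4]), 1.7, np.float64(52.1))
```

Case b rattles: its moment about y changed by -0.18 N m between the two tips, and c has landed flat. I'll set b down, test a, set it back, then look.

```bash
python3 - <<'E'
from h import *
place("b"); pick("a"); tip("a"); place("a")
c=read_camera("top");cv2.imwrite("pics/top2.png",c["color"][...,::-1])
for o in cases(c):print(o)
E
```

```text
set True t 23.88 tcp [ 0.483 -0.001  0.013] w 0.0555 gf 72.6
off t 25.34 tcp [ 0.4827 -0.0009  0.1193] w 0.0852 gf 0.0
down t 27.23 tcp [ 0.4876 -0.1539  0.0126] w 0.0851 gf 0.0
grip t 27.62 tcp [ 0.4877 -0.1536  0.0128] w 0.0555 gf 65.7
up t 29.45 tcp [ 0.4862 -0.1534  0.1989] w 0.0556 gf 64.4
tip22 t 30.82 tcp [ 0.4866 -0.1538  0.2009] w 0.0554 gf 64.4
level t 31.78 tcp [ 0.4874 -0.1537  0.1995] w 0.0552 gf 64.4
tip-22 t 32.69 tcp [ 0.4877 -0.1538  0.2   ] w 0.0554 gf 64.4
level t 33.65 tcp [ 0.4865 -0.1538  0.2003] w 0.0557 gf 64.4
start [-1.910e-01 -3.000e-01 -5.315e+00 -1.600e-02  3.000e-03  1.100e-02] tau [ 0.000e+00 -4.238e+01  2.828e+01  2.000e-02 -0.000e+00 -0.000e+00]
after+ [-7.500e-02 -1.800e-02 -5.213e+00  1.600e-02 -8.000e-03  4.000e-03] tau [-1.000e-02 -4.274e+01  2.836e+01  6.000e-02 -1.000e-02  0.000e+00]
after- [ 1.060e-01  5.600e-02 -5.139e+00  2.000e-03  1.200e-02 -6.000e-03] tau [ 3.000e-02 -4.217e+01  2.832e+01 -3.000e-02  0.000e+00 -0.000e+00]
diff [ 0.181  0.074  0.074 -0.015  0.02  -0.01   0.045  0.575 -0.047 -0.089
  0.012 -0.002]
set True t 35.88 tcp [ 0.4866 -0.1535  0.0128] w 0.0553 gf 65.4
off t 37.34 tcp [ 0.4864 -0.1534  0.1192] w 0.0848 gf 0.0
([260.0, 192.0], np.int32(821), array([ 4.833e+02, -1.000e-01]), array([121.3,  54.8]), 1.6, np.float64(52.0))
([214.0, 198.0], np.int32(831), array([462.5, 131.6]), array([121.2,  55.7]), 1.7, np.float64(52.0))
```

View pics/top2.png

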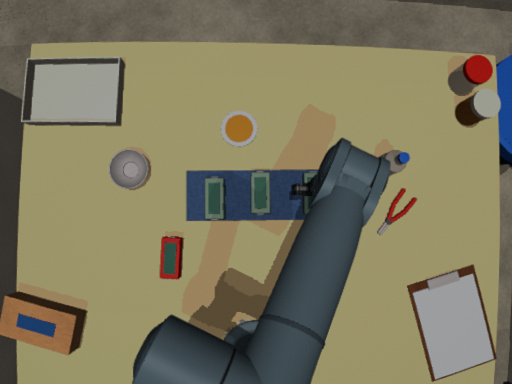

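Case a is silent (0.02 N m). In the picture b is at (260,192) and c at (214,198), both flat on the mat, with a under the gripper. I'll pick up b again, check the pad position from the top view on the way, and hold b over it.

```bash
python3 - <<'E'
from h import *
c0=dict(np.load("pics/top0.npz"));pp=cloud(c0)
hsv=cv2.cvtColor(c0["color"],cv2.COLOR_RGB2HSV);o=np.zeros(hsv.shape[:2],bool);o[100:155,210:270]=(hsv[100:155,210:270,1]>190)
pt=np.nanmean(pp[o],0);print("pad top view",o.sum(),pt)
if o.sum()>100 and np.hypot(*(pt[:2]-PAD))<.01: PAD=tuple((pt[:2]+PAD)/2)
print(PAD)
pick("b"); line_to([*PAD,.17],.1,attitude=R()); dwell(.5); say("hold"); print(np.round(get_state()["ee_rot"],3).tolist())
for n in("scene","top"):
    c=read_camera(n);cv2.imwrite(f"pics/{n}3.png",c["color"][...,::-1])
    if n=="top":
        for q in cases(c):print(q)
    for q in cases(c,.13,.23,(.58,.78,.02,.11)):print("held",n,q)
E
```

```text
pad top view 510 [0.67605815 0.06736061 0.00509858]
(np.float64(0.6765290726622681), np.float64(0.06668030588701243))
down t 39.28 tcp [ 0.4839 -0.0012  0.0125] w 0.085 gf 0.0
grip t 39.67 tcp [ 0.484  -0.001   0.0127] w 0.0556 gf 65.2
up t 41.5 tcp [ 0.4825 -0.0009  0.1989] w 0.0551 gf 64.4
hold t 44.22 tcp [0.6765 0.0666 0.17  ] w 0.055 gf 64.4
[[-0.999, -0.035, -0.0], [-0.035, 0.999, -0.0], [0.0, -0.0, -1.0]]
held scene ([318.0, 178.0], np.int32(1051), array([681.2,  64.9]), array([ 84.6, 116.8]), 76.9, np.float64(208.9))
([313.0, 193.0], np.int32(846), array([ 485.7, -152.6]), array([124.2,  55.5]), 1.1, np.float64(52.1))
```

View pics/scene3.png

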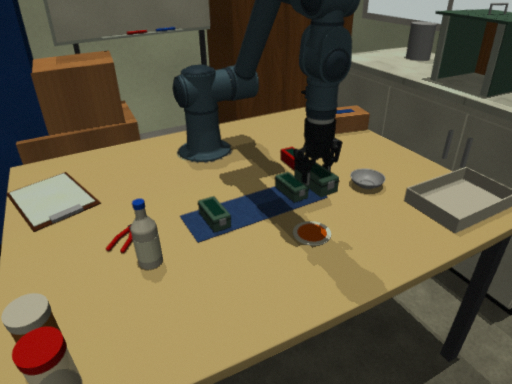

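The scene shows b held up at about (320,180), above the pad at (312,233), with c at (291,187) and a at (214,212) flat on the mat. I'll check how level the held case is from the depth data.

```bash
python3 - <<'E'
from h import *
c=read_camera("scene");P=cloud(c);col=c["color"].astype(int)
g=(col[...,1]>col[...,0]+8)&(P[...,2]>.14)&(P[...,2]<.24)&(abs(P[...,0]-.676)<.075)&(abs(P[...,1]-.066)<.04)
q=P[g];q=q[q[:,2]>np.median(q[:,2])-.012] if 0 else q
# top lid only: robust plane from highest layer per x bin
for lo in np.arange(.61,.74,.015):
    s=q[(q[:,0]>=lo)&(q[:,0]<lo+.015)]
    if len(s)>8: print(round(lo,3),len(s),np.round(np.percentile(s[:,2],[50,80,90]),4))
print(q[:,0].min(),q[:,0].max(),wrench()[:6].round(3))
E
```

```text
0.625 21 [0.1754 0.1849 0.1905]
0.64 18 [0.178  0.1848 0.1963]
0.655 28 [0.2096 0.2103 0.2107]
0.67 47 [0.2095 0.2103 0.2106]
0.685 77 [0.2088 0.2097 0.2102]
0.7 88 [0.2087 0.2098 0.2103]
0.715 106 [0.2084 0.2094 0.21  ]
0.73 164 [0.1856 0.2056 0.2077]
0.6177747215088022 0.7362381278019501 [ 2.290e-01 -3.120e-01 -5.392e+00  1.800e-02 -1.050e-01  4.000e-03]
```

The lid height varies by about 1 mm over 60 mm, so the case is level. It spans x from 0.617 to 0.736, which puts it over the pad centre.

```bash
python3 -c "
from rig import *
print(job_done())"
```

```text
the job is handed in; nothing more can be done
None
```

The middle case (case_b) is the one that rattles; the job is handed in with it held level about 160 mm above the pad's centre, the other two set back flat on the mat, though the rig did not report the verdict.

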